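Gauge the reamed bore of a hub carrier, then build up its post

ROBOT

A 6-joint arm with a two-finger parallel gripper is mounted at the origin on the work surface. World frame = base frame: x ahead of the robot, y to its left, z up, the work surface at z = 0. Lengths are in m, angles in rad, forces in N, time in s.
With the tool pointing down it reaches from about 0.25 to 0.725 m from the base axis. Payload 4 kg.
Tool frame: the origin (TCP) lies at the very end of the fingers, on their centre line; the grasp point (between the pads) lies 19 mm behind it; z points along the fingers, y is the line along which they close (so a half turn about z gives the same grasp; the last joint's range is limited). The gripper opens to 85 mm and grips with 20 to 120 N. Pads are 22 mm wide; open, the fingers measure 114 mm over their backs; the gripper's body (76 mm by 85 mm) begins 54 mm behind the grasp point. The pads swing forward as they close: fully open they stand 13 mm farther back than shut.
Start: joints at [1.102, 0.241, 0.005, 1.335, 0, 1.571], TCP at [0.226, 0.446, 0.231] pointing down, gripper open.
Joint ranges: [-2.72, 2.72], [-1.05, 1.87], [-1.09, 1.28], [-1.99, 2.15], [-1.42, 1.44], [-3.14, 3.14]. Speed limits (rad/s): [2.79, 2.79, 3.14, 3.14, 3.14, 3.14].

INTERFACE

Orientations are given as a unit quaternion [x, y, z, w].
In Python, from workcell import bot, vision, workorder gives the robot as it stands.
- The arm moves only by the shell command python3 -m creep 'ROWS' [OPENING]. ROWS is JSON, a list of rows, each a list of 2 entries, a list of its own where there are three numbers: the shift along the tool's x, y, z in mm, then the turn, a rotation vector about the tool's x, y, z in rad. In form: [[[dx, dy, dz], [wx, wy, wz]], ...]. A call has 1 to 12 rows; each row shifts and turns the commanded pose from where the row before left it, along the tool's axes as they then stand; what a row does not reach is not made up. A row lasts 1/8 s, in which the tool goes at most 62.5 mm and 10.7 degrees, less where a joint would pass 70% of its speed; a pose out of reach is approached as far as the arm can. A call is refused whole if a number of a shift passes 62.5 or a number of a turn 0.188, either way. A call with a gripper value outside its range is refused whole. OPENING is the finger opening in mm, from 0 to 85.4, set as the call begins (- or left out, the last holds). The fingers move at their own pace and stop on an object; the grip force is fixed at half the most. Time passes only in rows, so rows that do not move let the fingers close. It gives the time, the measured TCP pose, the force, the opening and the grip force at its end, in the units of the state.
- bot.get_obs(): the state, without advancing time (a new reading comes with each control period).
- vision.camera(name): name is "scene" or "side" or "wrist"; returns a dict with "image" (384x512x3 uint8, blue, green, red), "z_map" (384x512 float32, m along the optical axis (not along the pixel's ray), 0 where there is no reading), "K" (3x3 intrinsics, pixels), "rvec" (rotation vector, rad) and "tvec" (3), from world to camera coordinates, as OpenCV has them; the wrist camera has in their place "tool_from_camera" (4x4, takes a point from camera to tool coordinates, whose origin is the TCP and whose axes are the flange's). Camera axes: x right, y down, z forward; pixel columns grow to the right and rows downward; lengths in m; the calibration is good to about 2 mm. A picture is of the moment at which its call begins: read the wrist's pose just before it.
- workorder.job_done(): hands the job in; it is judged then, once.
Trained networks look in a picture, given as the dict that the camera call returned (one of the last four; its "shot" number tells which), for a name from the list of things; names that differ only in an ending like _2 or _b are one class to them, and where a whole thing is asked for, a point or a joint stands for the part that bears it (a point fixed in the world has none). Each returns a list of dicts, best first, with "score" (0 to 1); they miss things now and then, are a little off and sometimes report something else, mostly with a low value. They report only what shows in the picture. A call takes as long as a camera call.
- vision.spot_in(picture, query): "position" ([column, row] in pixels, amid what is visible of it).
- vision.place_of(picture, query): "position" ([column, row] in pixels: a listed point, or the origin of a listed thing).
The state is a dict: "clock": time; "joint_pos": joint angles; "joint_vel": joint speeds; "tau": joint torques, N m; "eef_pos": TCP position; "tool_rot": TCP orientation; "ft_force": force on the tool from outside, world axes, zero at the start; "ft_torque": the same for the moment, N m; "grip_width": finger opening in m; "grasp_force": force on a finger pad.
Only numpy, scipy, OpenCV 4.12 (cv2) and the standard library are available. Lean on these libraries where they do the work, as an engineer would, in place of code of your own. Each camera call takes 0.05 s, during which the arm holds its last target. There are 200 camera calls.

TASK

Check the freshly reamed bore of the blue hub carrier with the plug gauge: push its long green-banded go end fully home, take it out again, press the short red-banded no-go end squarely against the mouth of the same bore for about a second (either face of the block will do) to show that it will not enter, and lay the gauge back on its mat. After gauging, build up the carrier's upright post: the dark support disc first, then every brass spacer lying on the bench (one to three), then the red clamp ring, and last the yellow cap, each fully home and flat. Do not disturb the screwdriver, the oil can or the mug.

Things in the scene. Friction and masses are not known exactly. Their poses are not given: they have to be found in the camera images.
- carrier: Fixed hub carrier. Blue base plate 230 (own x) x 90 (y) x 12 mm, its upper face is the deck; origin at the centre of its underside, on the bench. At own x = +70 mm a grey block 60 (x) x 40 (y) x 80 mm high (top 92 mm above the bench) with a round bore right through along own y; at own x = -70 mm an upright steel post. Yaw within 0.3 rad.
- carrier_bore (a point): Centre of the bore, halfway through the block, 65 mm above the bench. The bore runs along the carrier's own y, 25.5 mm in diameter, through a 40 mm thick block, so its two mouths (ringed with a thin brass rim) lie 20 mm either side of this point. Both sides are open for the gauge.
- carrier_post (a point): Foot of the upright steel post, on its axis at deck height (12 mm above the bench). The post is 22 mm in diameter and rises 94 mm above the deck, the last 10 mm tapering to 10 mm.
- mat: Fixed blue cloth-faced mat 200 x 200 x 3 mm for the gauge; origin at the centre of its underside.
- gauge: Loose double-ended plug gauge, 0.3 kg, lying level at any yaw. Own x is its axis; origin on the axis, mid-handle, which is the balance point within a few mm; 15 mm above what it lies on. Black square handle 76 long, 30 x 30 mm, flat sides. At its +x end (green band) the go end, 24 diameter, 40 long, tip chamfered 3 mm; at -x (red band) the no-go end, 28.4 diameter, 24 long, too big for the bore.
- gauge_go (a point): Centre of the go end's tip face, on the axis, at the gauge's own x = +78 mm. Fully home, the handle's end stands against the block and this tip is flush with the far face.
- gauge_nogo (a point): Centre of the no-go end's tip face, on the axis, at own x = -62 mm.
- support: Loose dark steel support disc with a hole: 62 mm outside, 28 mm hole, 14 mm thick, 0.2 kg. Origin at the centre of its underside. Lies flat on the bench.
- spacer0: Loose brass spacer ring: 56 mm outside, 28 mm hole, 16 mm thick, 0.15 kg. Origin at the centre of its underside. Lies flat on the bench. Up to three alike; some may be absent; all present go on the post.
- spacer1: Loose brass spacer ring: 56 mm outside, 28 mm hole, 16 mm thick, 0.15 kg. Origin at the centre of its underside. Lies flat on the bench. Up to three alike; some may be absent; all present go on the post.
- spacer2: Loose brass spacer ring: 56 mm outside, 28 mm hole, 16 mm thick, 0.15 kg. Origin at the centre of its underside. Lies flat on the bench. Up to three alike; some may be absent; all present go on the post.
- clamp: Loose red clamp ring: 60 mm outside, 28 mm hole, 18 mm thick, 0.12 kg. Origin at the centre of its underside. Lies flat on the bench.
- cap: Loose cap, 0.15 kg, standing open end down: yellow sleeve 56 mm outside, 56 mm high, with a 28 mm blind hole 50 mm deep from below, and on top a black round grip 34 mm in diameter and 22 mm high (78 mm overall). Origin at the centre of its underside. It goes over the post's end and rests on the clamp ring.
- driver: Bystander: loose screwdriver lying on the bench; leave alone.
- oil: Bystander: loose red oil can, 64 mm diameter, 110 mm high, standing; leave alone.
- mug: Bystander: loose blue mug, 80 mm diameter, 90 mm high; leave alone.

How it is judged:
On the way, in this order (a step that is already met when the one before it is completed fails the run):
1. the gauge's go end is fully home in the bore (handle within 4 mm of the block) (angle between the x axis of gauge and the y axis of carrier, either way round below 0.1 rad and x of gauge_go in the frame of carrier_bore between -0.0025 and 0.0025 m and z of gauge_go in the frame of carrier_bore between -0.0025 and 0.0025 m and x of gauge in the frame of carrier_bore between -0.006 and 0.006 m and z of gauge in the frame of carrier_bore between -0.006 and 0.006 m and ((y of gauge_go in the frame of carrier_bore above 0.016 m and y of gauge in the frame of carrier_bore below 0 m) or (y of gauge_go in the frame of carrier_bore below -0.016 m and y of gauge in the frame of carrier_bore above 0 m))), for 0.2 s.
2. the no-go end is pressed squarely against a mouth of the bore and does not enter (angle between the x axis of gauge and the y axis of carrier, either way round below 0.1 rad and x of gauge_nogo in the frame of carrier_bore between -0.004 and 0.004 m and z of gauge_nogo in the frame of carrier_bore between -0.004 and 0.004 m and contact force between gauge and carrier above 1.5 N and ((y of gauge_nogo in the frame of carrier_bore between -0.024 and -0.016 m and y of gauge in the frame of carrier_bore below -0.02 m) or (y of gauge_nogo in the frame of carrier_bore between 0.016 and 0.024 m and y of gauge in the frame of carrier_bore above 0.02 m))), for 0.2 s.
3. the support disc lies flat on the deck round the post (horizontal distance between support and carrier_post below 0.006 m and angle between support's own z axis and vertical below 0.06 rad and linear speed of support below 0.03 m/s and z of support in the frame of carrier_post between -0.003 and 0.003 m), for 0.2 s.
4. all spacers present are on the post, above the support disc (horizontal distance between each of spacer0, spacer1, spacer2 and carrier_post below 0.006 m and angle between each of spacer0, spacer1, spacer2's own z axis and vertical below 0.06 rad and linear speed of each of spacer0, spacer1, spacer2 below 0.03 m/s and z of spacer0 in the frame of support between 0.011 and 0.049 m and z of spacer1 in the frame of support between 0.011 and 0.049 m and z of spacer2 in the frame of support between 0.011 and 0.049 m), for 0.2 s.
5. the clamp ring is on the post above the spacers (horizontal distance between clamp and carrier_post below 0.006 m and angle between clamp's own z axis and vertical below 0.06 rad and linear speed of clamp below 0.03 m/s and z of clamp in the frame of spacer0 above 0.013 m and z of clamp in the frame of spacer1 above 0.013 m and z of clamp in the frame of spacer2 above 0.013 m and z of clamp in the frame of support between 0.027 and 0.065 m), for 0.2 s.
6. the cap is over the post, resting on the clamp ring (horizontal distance between cap and carrier_post below 0.006 m and angle between cap's own z axis and vertical below 0.06 rad and linear speed of cap below 0.03 m/s and z of cap in the frame of clamp between 0.015 and 0.021 m), for 0.2 s.
At the end, for the whole second after the job is handed in: On the post, all within 6 mm of its axis and flat within 0.06 rad: support disc on the deck (3 mm), every spacer present, clamp ring, cap resting on the ring (3 mm); the gauge lies on its mat, its middle within 90 mm of the centre each way; all at rest (all of step 3 and all of step 4 and all of step 5 and all of step 6 and x of gauge in the frame of mat between -0.09 and 0.09 m and y of gauge in the frame of mat between -0.09 and 0.09 m and z of gauge in the frame of mat below 0.024 m and linear speed of gauge below 0.03 m/s); the robot touches nothing.
It fails at once if a bystander (screwdriver, oil can, mug) is pushed more than 25 mm or knocked over (distance of any of driver, oil, mug from where it was at the start of the episode above 0.025 m).
Of spacer0, spacer1, spacer2 only 1 to 3 are there at a start; the rules pass over those that are not, and their reading is None.
At some moment in a run one of gauge, support, spacer0, spacer1, spacer2, clamp, cap may be knocked a few centimetres aside while the robot is not near it.
It also fails if it takes over 210 s, if anything falls off the work surface, if the arm or the gripper's body presses on something with over 40 N, if the wrist force passes 120 N, or if a joint passes its speed limit or range.

## Working session

There is one attempt and no reset: what is moved stays moved. The work goes in short steps, Python scripts to look and compute and a shell command to move; the robot and the scene stay as the last step left them, time stands still between calls to the robot, and variables do not carry over. Pictures are saved under pics/ and viewed, at most 14 in all, crops included, and the job is handed in when it is done.

```bash
ls; mkdir -p pics; cat > h.py <<'E'
import numpy as np, cv2
from scipy.spatial.transform import Rotation as R
from workcell import bot, vision, workorder
def pose():
    o=bot.get_obs(); return np.array(o["eef_pos"]),R.from_quat(o["tool_rot"])
def cam(name):
    p,r=pose(); c=vision.camera(name)
    if name=="wrist":
        T=np.array(c["tool_from_camera"]); c["Rw"]=r.as_matrix()@T[:3,:3]; c["o"]=r.as_matrix()@T[:3,3]+p
    else:
        Rc=cv2.Rodrigues(np.array(c["rvec"],float))[0]; c["Rw"]=Rc.T; c["o"]=-Rc.T@np.array(c["tvec"],float).ravel()
    return c
def ray(c,px):
    return c["Rw"]@np.linalg.inv(np.array(c["K"]))@np.array([px[0],px[1],1.])
def atz(c,px,z):
    d=ray(c,px); return c["o"]+d*(z-c["o"][2])/d[2]
def depthpt(c,px):
    u,v=int(round(px[0])),int(round(px[1])); w=c["z_map"][max(0,v-1):v+2,max(0,u-1):u+2]; w=w[w>0]
    return c["o"]+ray(c,px)*np.median(w) if len(w) else None
def cloud(c):
    v,u=np.mgrid[0:384,0:512]; d=np.stack([u,v,np.ones_like(u)],-1)@np.linalg.inv(np.array(c["K"])).T@c["Rw"].T
    P=c["o"]+d*c["z_map"][...,None]; P[c["z_map"]<=0]=np.nan; return P
def proj(c,P):
    q=np.array(c["K"])@(c["Rw"].T@(np.array(P)-c["o"])); return q[:2]/q[2]
E
cat > a.py <<'E'
from h import *
np.set_printoptions(precision=4,suppress=True)
p,r=pose(); print(p,r.as_matrix())
hz=dict(carrier=0,carrier_bore=.065,carrier_post=.012,mat=0,gauge=.018,gauge_go=.018,gauge_nogo=.018,support=0,spacer0=0,clamp=0,cap=0,driver=.01,oil=0,mug=0)
for n in ("scene","side"):
    c=cam(n); cv2.imwrite(f"pics/{n}0.png",c["image"]); print(n,c["o"])
    for q,z in hz.items():
        for d in vision.place_of(c,q)[:4]:
            if d["score"]>.3: print(q,round(d["score"],2),np.round(d["position"],1),atz(c,d["position"],z)[:2])
E
python3 a.py
```

```text
pics
[0.2256 0.4455 0.2304] [[-0.8921  0.4519 -0.001 ]
 [ 0.4519  0.8921 -0.0019]
 [-0.     -0.0022 -1.    ]]
scene [1.304  0.1807 0.9531]
carrier 0.83 [258.  227.2] [0.5797 0.0399]
carrier 0.33 [266.  208.3] [0.4928 0.0482]
carrier_bore 0.79 [258.6 229.6] [0.6376 0.0533]
carrier_bore 0.35 [192.3 151.1] [ 0.3413 -0.2685]
carrier_post 0.87 [264.9 208.4] [0.5044 0.0463]
carrier_post 0.36 [261.1 225. ] [0.5775 0.0495]
mat 0.72 [333.7 234.9] [0.5497 0.2859]
mat 0.71 [378.2 241.3] [0.5401 0.4274]
mat 0.67 [344.5 234.4] [0.539 0.32 ]
gauge 0.86 [360.3 235.4] [0.545  0.3668]
gauge_go 0.96 [335.  236.5] [0.5693 0.2885]
gauge_nogo 0.56 [379.1 238.7] [0.5434 0.4255]
support 0.75 [207.3 183.6] [ 0.4294 -0.1856]
support 0.47 [362.1 189.5] [0.3175 0.3691]
spacer0 0.46 [134.6 197.3] [ 0.5576 -0.4114]
spacer0 0.43 [167.3 206.2] [ 0.5679 -0.2843]
clamp 0.69 [259.8 228.2] [0.5823 0.0466]
clamp 0.49 [148.6 177. ] [ 0.451  -0.4071]
cap 0.66 [192.  212.8] [ 0.5749 -0.1917]
driver 0.72 [185.4 246.9] [ 0.7179 -0.1601]
oil 0.97 [193.1 148. ] [ 0.2518 -0.3048]
mug 0.91 [363.4 191.3] [0.3256 0.374 ]
mug 0.62 [350.3 237.6] [0.5473 0.3392]
side [-0.099  -1.0402  0.8281]
carrier 0.78 [272.2 180.2] [0.5855 0.0656]
carrier_bore 0.71 [290.7 161.2] [0.6434 0.0456]
carrier_post 0.59 [253.2 189.2] [0.4964 0.0354]
mat 0.92 [224.1 149.5] [0.5441 0.3375]
gauge 0.55 [222.7 141.4] [0.5538 0.3665]
gauge_go 0.73 [234.9 147.6] [0.5702 0.2999]
gauge_nogo 0.51 [217.  136.7] [0.5524 0.4121]
support 0.51 [275.7 237.3] [ 0.4393 -0.1909]
support 0.43 [243.8 279.4] [ 0.2847 -0.2892]
spacer0 0.56 [363.9 271. ] [ 0.5601 -0.418 ]
spacer0 0.54 [330.6 241.4] [ 0.559  -0.2828]
spacer0 0.49 [216.5 135.2] [0.5708 0.457 ]
clamp 0.68 [327.4 280.4] [ 0.4609 -0.3977]
cap 0.76 [315.3 220.7] [ 0.578  -0.1858]
driver 0.87 [352.9 205. ] [ 0.712  -0.1912]
oil 0.66 [243.7 280.4] [ 0.2828 -0.2922]
mug 0.76 [163.2 162.2] [0.3173 0.3664]
```

View pics/scene0.png

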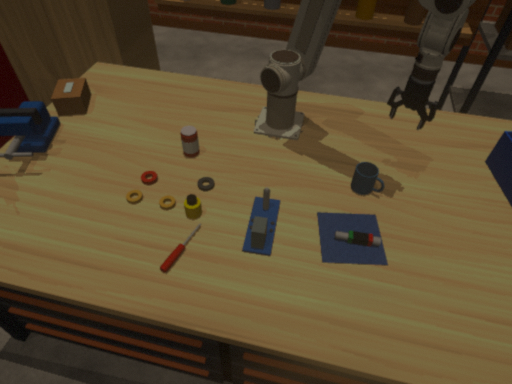

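View pics/side0.png

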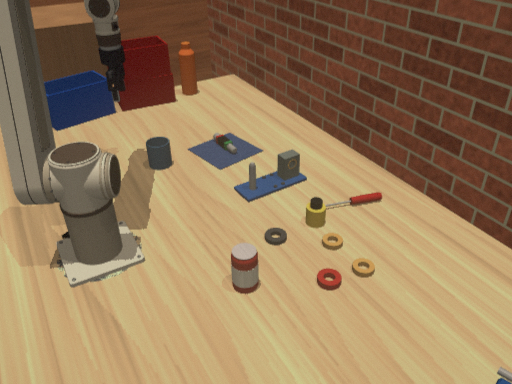

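The views agree. There are two spacers, near (0.56,-0.28) and (0.56,-0.415). The gauge is on its mat with the go end pointing to -y, and the carrier is roughly aligned with world x. I'll insert the go end from the +y side and press the no-go end on the -y face, so the gauge never has to be turned round.

```bash
cat > g.py <<'E'
# g.py x y z ydeg : shift (mm) in current tool frame and turn needed; tool y at angle ydeg (mod 180), tool z down
import sys; from h import *
def go(x,y,z,yd):
    p,r=pose(); best=None
    for k in (0,180):
        a=np.radians(yd+k); ty=np.array([np.cos(a),np.sin(a),0]); tz=np.array([0,0,-1.]); 
        t=R.from_matrix(np.c_[np.cross(ty,tz),ty,tz]); w=(r.inv()*t).as_rotvec()
        if best is None or np.linalg.norm(w)<np.linalg.norm(best): best=w
    print("shift mm",np.round(r.inv().apply(np.array([x,y,z])-p)*1000,1),"turn",np.round(best,3),"q6",round(bot.get_obs()["joint_pos"][5],2))
if __name__=="__main__": go(*map(float,sys.argv[1:5]))
E
python3 g.py 0.52 0.33 0.27 8
```

```text
shift mm [-314.8   29.4  -38.7] turn [-0.     0.     0.962] q6 1.57
```

```bash
python3 -m creep '[[[-52,5,-6.5],[0,0,0]],[[-52,5,-6.5],[0,0,0]],[[-52,5,-6.5],[0,0,0]],[[-53,5,-6.5],[0,0,0]],[[-53,5,-6.5],[0,0,0]],[[-53,4.5,-6.5],[0,0,0]],[[0,0,0],[0,0,0.16]],[[0,0,0],[0,0,0.16]],[[0,0,0],[0,0,0.16]],[[0,0,0],[0,0,0.16]],[[0,0,0],[0,0,0.16]],[[0,0,0],[0,0,0.16]]]' 85
cat > w.py <<'E'
import sys; from h import *
np.set_printoptions(precision=4,suppress=True)
hz=dict(carrier_bore=.065,carrier_post=.012,gauge=.018,gauge_go=.018,gauge_nogo=.018,support=0,spacer0=0,clamp=0,cap=0)
c=cam("wrist"); cv2.imwrite(f"pics/{sys.argv[1]}.png",c["image"]); np.save("cl.npy",cloud(c)); np.save("im.npy",c["image"])
print(pose()[0],c["o"],bot.get_obs()["joint_pos"])
for q in sys.argv[2:]:
    for d in vision.place_of(c,q)[:3]:
        print(q,round(d["score"],2),np.round(d["position"],1),atz(c,d["position"],hz[q])[:2],depthpt(c,d["position"]))
E
python3 w.py w1 gauge gauge_go gauge_nogo
```

```text
clock: 3.0
eef_pos: [0.5202, 0.33, 0.2701]
tool_rot: [0.657, 0.754, -0.0, -0.0]
ft_force: [0.1, -0.4, -0.1]
grip_width: 0.085
grasp_force: 0.0
[0.5202 0.33   0.2701] [0.5118 0.3978 0.4132] [ 0.5653  0.4731  0.4404  1.5385 -0.      2.0026]
gauge 0.96 [292.  139.4] [0.5612 0.3664] [0.5593 0.3676 0.0333]
gauge_go 0.57 [280.5 196.8] [0.5583 0.2821] [0.5601 0.2778 0.0032]
gauge_nogo 0.76 [298.9  93.5] [0.5602 0.4271] [0.5587 0.4262 0.0308]
gauge_nogo 0.69 [109.9 116.4] [0.3114 0.3633] [0.3457 0.3692 0.0855]
```

View pics/w1.png

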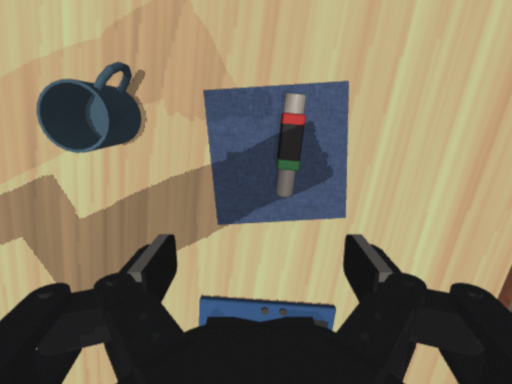

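The gauge is on the mat at px (290,140), with the red end at the top (no-go, +y) and the green end at the bottom. I'll fit its axis from the depth cloud.

```bash
cat > fit.py <<'E'
from h import *
P=np.load("cl.npy"); m=(P[...,2]>.010)&(P[...,2]<.045)&(abs(P[...,0]-.56)<.06)&(abs(P[...,1]-.36)<.1)
Q=P[m]; im=np.load("im.npy")[m].astype(int)
dark=Q[(im.max(1)<60)&(Q[:,2]>.028)]; 
for n,q in (("all",Q),("handle",dark)):
    r=cv2.minAreaRect((q[:,:2]*1000).astype(np.float32)); v,_,_,_=0,0,0,0
    c=q.mean(0); u=np.linalg.svd(q[:,:2]-c[:2],full_matrices=False)[2][0]; s=(q[:,:2]-c[:2])@u; t=(q[:,:2]-c[:2])@[-u[1],u[0]]
    print(n,len(q),c,"ang",np.degrees(np.arctan2(u[1],u[0])),s.min(),s.max(),t.min(),t.max(),r, np.percentile(q[:,2],[5,50,95]))
E
python3 fit.py; python3 g.py 0.5595 0.366 0.15 0
```

```text
all 2169 [0.55704506 0.36297575 0.03101087] ang -87.31091332445823 -0.06313224169822955 0.07701755462918208 -0.014369662570527237 0.016391679575307266 ((558.37744140625, 356.08880615234375), (30.733394622802734, 140.15809631347656), 2.6587908267974854) [0.02328167 0.03243541 0.03449459]
handle 784 [0.55752112 0.36317555 0.03314751] ang -89.34549426195618 -0.02347608587558434 0.03135953727673698 -0.015280465225501404 0.016081172584994374 ((558.1117553710938, 359.2530517578125), (30.384279251098633, 53.91389465332031), 2.5763227939605713) [0.03140188 0.03326093 0.03461111]
shift mm [ 29.9  44.1 120.2] turn [-0.     0.     0.145] q6 1.99
```

```bash
python3 g.py 0.558 0.364 0.05 2.7; 
```

```text
shift mm [ 28.1  42.3 220.2] turn [-0.     0.     0.098] q6 1.99
```

```bash
python3 -m creep '[[[7,10.6,50],[0,0,0]],[[7,10.6,50],[0,0,0]],[[7,10.6,50],[0,0,0]],[[7,10.6,40],[0,0,0]],[[0,0,30],[0,0,0.098]],[[0,0,22],[0,0,0]],[[0,0,15],[0,0,0]],[[0,0,8],[0,0,0]],[[0,0,0],[0,0,0]]]' 85; python3 g.py 0.558 0.364 0.006 2.7
```

```text
clock: 4.32
eef_pos: [0.5582, 0.3637, 0.0052]
tool_rot: [0.691, 0.723, -0.0, -0.0]
ft_force: [-0.8, -0.2, -0.3]
grip_width: 0.0851
grasp_force: 0.0
shift mm [ 0.3 -0.2 -0.8] turn [-0.     0.    -0.003] q6 2.1
```

```bash
python3 -m creep '[[[0,0,0],[0,0,0]],[[0,0,0],[0,0,0]],[[0,0,0],[0,0,0]],[[0,0,0],[0,0,0]],[[0,0,0],[0,0,0]],[[0,0,0],[0,0,0]]]' 10; python3 -m creep '[[[0,0,-20],[0,0,0]],[[0,0,-40],[0,0,0]],[[0,0,-50],[0,0,0]],[[0,0,-50],[0,0,0]],[[0,0,-50],[0,0,0]],[[0,0,0],[0,0,0]]]'; python3 g.py 0.64 0.06 0.27 5
cat > sd.py <<'E'
from h import *
# carrier geometry from scene+side clouds
c=cam("scene"); s=cam("side")
for n,c in (("scene",c),("side",s)):
    P=cloud(c); 
    m=(abs(P[...,0]-.6)<.15)&(abs(P[...,1]-.05)<.13)
    B=P[m&(P[...,2]>.085)&(P[...,2]<.099)&(P[...,0]>.57)]
    D=P[m&(P[...,2]>.004)&(P[...,2]<.02)&(np.nan_to_num(c["image"][...,0].astype(float)-c["image"][...,2])>40)]
    T=P[m&(P[...,2]>.03)&(P[...,0]<.57)]
    for k,q in (("top",B),("deck",D)):
        if len(q)>5: print(n,k,len(q),cv2.minAreaRect((q[:,:2]*1000).astype(np.float32)),q[:,2].mean())
    print("post",len(T),T.mean(0) if len(T) else 0, T[:,2].max() if len(T) else 0)
E
python3 sd.py
```

```text
clock: 5.08
eef_pos: [0.5586, 0.3641, 0.0062]
tool_rot: [0.691, 0.723, 0.001, 0.0]
ft_force: [-0.7, -0.5, 6.4]
grip_width: 0.0288
grasp_force: 61.7
clock: 5.82
eef_pos: [0.5603, 0.365, 0.2197]
tool_rot: [0.691, 0.722, 0.004, 0.001]
ft_force: [-0.6, -0.6, -3.9]
grip_width: 0.0293
grasp_force: 60.9
shift mm [-308.    66.6  -51.1] turn [ 0.008 -0.004 -0.043] q6 2.1
scene top 233 ((638.9625854492188, 55.172637939453125), (63.88282775878906, 39.8299446105957), 2.5932416915893555) 0.0914380080730571
scene deck 203 ((566.621826171875, 49.46770095825195), (212.4097137451172, 78.98735809326172), 3.2569377422332764) 0.01184977375985599
post 116 [0.50562521 0.04854047 0.07119022] 0.10840180179233205
side top 139 ((638.4916381835938, 52.424766540527344), (46.596858978271484, 65.05528259277344), 88.03608703613281) 0.08889884247346018
side deck 634 ((568.4044799804688, 47.22947692871094), (228.1350860595703, 91.72601318359375), 2.7963638305664062) 0.009159989906021496
post 146 [0.494904   0.03839949 0.06827057] 0.10566353757427682
```

```bash
python3 -m creep '[[[-50,1.5,-8],[0,0,0]],[[-50,1.5,-8],[0,0,0]],[[-50,1.5,-8],[0,0,0]],[[-50,1.5,-8],[0,0,0]],[[-50,1.5,-8],[0,0,0]],[[-50,1.5,-8],[0,0,0]],[[-50,1,0],[0,0,0]],[[-45,0,0],[0,0,0]],[[0,0,0],[0,0,0]],[[0,0,0],[0,0,0]]]'; python3 w.py w2 carrier_bore carrier_post gauge_nogo
cat > car.py <<'E'
from h import *
P=np.load("cl.npy"); im=np.load("im.npy").astype(int)
m=(abs(P[...,0]-.57)<.15)&(abs(P[...,1]-.05)<.09)
for k,a in (("top",m&(abs(P[...,2]-.092)<.006)&(P[...,0]>.58)),("deck",m&(abs(P[...,2]-.012)<.006)&(im[...,0]-im[...,2]>25)),("posttop",m&(abs(P[...,2]-.106)<.005)&(P[...,0]<.56))):
    q=P[a]; print(k,len(q),cv2.minAreaRect((q[:,:2]*1000).astype(np.float32)) if len(q) else 0,q.mean(0))
E
python3 car.py
```

```text
clock: 7.18
eef_pos: [0.5844, -0.0304, 0.2605]
tool_rot: [0.692, 0.722, -0.002, -0.002]
ft_force: [-0.1, 0.8, -2.9]
grip_width: 0.0286
grasp_force: 60.7
[ 0.5847 -0.0298  0.2611] [0.583  0.0378 0.4036] [-0.0511  0.4099  0.3201  1.4852  0.0004  1.4752]
carrier_bore 0.95 [313.   99.9] [0.6416 0.053 ] [0.6368 0.0518 0.0923]
carrier_bore 0.35 [247.1  98.9] [0.5662 0.0509] [0.5636 0.0529 0.012 ]
carrier_post 0.56 [199.1 102.3] [0.5001 0.0459] [0.5107 0.0449 0.0622]
gauge_nogo 0.72 [263.4 124.5] [0.5866 0.0212] [0.5867 0.0209 0.0128]
top 2314 ((639.5675048828125, 53.556983947753906), (60.3372917175293, 40.03338623046875), 3.111469268798828) [0.6392027  0.05393709 0.09229554]
deck 8102 ((569.9024658203125, 49.483482360839844), (227.84678649902344, 87.84329986572266), 3.122328996658325) [0.55450439 0.05194889 0.01228374]
posttop 194 ((499.86895751953125, 45.627952575683594), (15.515243530273438, 15.904054641723633), 52.258148193359375) [0.5005785  0.04573626 0.10472602]
```

View pics/w2.png

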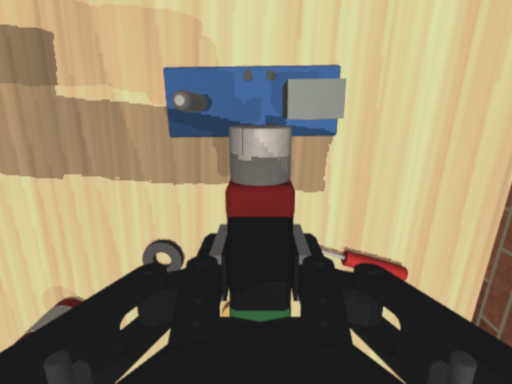

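The carrier is found: yaw 3.1°, block at (0.6395,0.0535) and post at (0.500,0.0457). The wrist image shows the gauge held straight, so I'll check its pose in the hand.

```bash
cat > held.py <<'E'
from h import *
P=np.load("cl.npy"); p,r=pose(); L=(P-p)@r.as_matrix()*1000
m=(abs(L[...,1])<16)&(abs(L[...,2]+14)<25)&(L[...,0]>20)&(L[...,0]<90)
q=L[m]
for a in range(36,70,4):
    s=q[(q[:,0]>=a)&(q[:,0]<a+4)]
    if len(s): print(a,len(s),"top z",np.round(np.percentile(s[:,2],3),1),"y",np.round([s[:,1].min(),s[:,1].max(), np.median(s[s[:,2]<np.percentile(s[:,2],15)][:,1])],1))
print("xmax",q[:,0].max())
E
python3 held.py; python3 g.py 0.634 0.154 0.262 3.1
```

```text
36 639 top z -24.8 y [-14.5  13.8  -0.3]
40 534 top z -24.7 y [-13.8  13.5  -0.1]
44 568 top z -24.8 y [-14.2  13.9  -0.3]
48 581 top z -24.8 y [-14.1  13.9  -0.3]
52 583 top z -24.7 y [-13.9  13.7   0.1]
56 604 top z -24.8 y [-13.8  13.6   0.1]
60 265 top z -24.2 y [-13.5  13.5   0.2]
xmax 60.863622348780815
shift mm [180.7  57.    0.5] turn [-0.001 -0.    -0.008] q6 1.48
```

```bash
python3 -m creep '[[[47,14,0],[0,0,-0.008]],[[47,14,0],[0,0,0]],[[47,14,0],[0,0,0]],[[47,14,0],[0,0,0]],[[0,0,45],[0,0,0]],[[0,0,45],[0,0,0]],[[0,0,45],[0,0,0]],[[0,0,45],[0,0,0]],[[0,0,22],[0,0,0]],[[0,0,0],[0,0,0]],[[0,0,0],[0,0,0]]]'; python3 g.py 0.6336 0.1613 0.0538 3.1
```

```text
clock: 8.75
eef_pos: [0.633, 0.161, 0.0627]
tool_rot: [0.688, 0.726, 0.001, 0.001]
ft_force: [0.1, -0.6, -3.0]
grip_width: 0.0286
grasp_force: 60.6
shift mm [0.2 0.6 8.9] turn [ 0.002 -0.    -0.001] q6 1.77
```

```bash
python3 -m creep '[[[0,0.6,8.9],[0,0,0]],[[0,0,0],[0,0,0]],[[0,0,0],[0,0,0]]]'; python3 g.py 0.6336 0.1613 0.0538 3.1;  python3 -m creep '[[[-4,0,0],[0,0,0]],[[-4,0,0],[0,0,0]],[[-4,0,0],[0,0,0]],[[-4,0,0],[0,0,0]],[[-2,0,0],[0,0,0]],[[0,0,0],[0,0,0]]]'; python3 g.py 0.6366 0.1063 0.0538 3.1
```

```text
clock: 9.12
eef_pos: [0.6329, 0.1601, 0.0528]
tool_rot: [0.689, 0.725, 0.0, 0.0]
ft_force: [0.3, -0.1, -3.7]
grip_width: 0.0294
grasp_force: 60.7
shift mm [ 1.1  0.7 -1. ] turn [ 0.    -0.    -0.002] q6 1.77
clock: 9.88
eef_pos: [0.6338, 0.1419, 0.0525]
tool_rot: [0.689, 0.725, 0.0, 0.0]
ft_force: [-1.0, 0.0, -2.4]
grip_width: 0.0292
grasp_force: 60.7
shift mm [-35.7   0.9  -1.3] turn [ 0.     0.    -0.002] q6 1.74
```

```bash
python3 -m creep '[[[-4,0.4,-0.5],[0,0,0]],[[-4,0.3,-0.4],[0,0,0]],[[-4,0,0],[0,0,0]],[[-4,0,0],[0,0,0]],[[-4,0,0],[0,0,0]],[[0,0,0],[0,0,0]]]'; python3 g.py 0.6366 0.1063 0.0538 3.1
```

```text
clock: 10.62
eef_pos: [0.6355, 0.1218, 0.0533]
tool_rot: [0.689, 0.725, -0.0, -0.0]
ft_force: [0.2, -0.1, -3.0]
grip_width: 0.029
grasp_force: 60.7
shift mm [-15.6   0.3  -0.5] turn [-0.     0.    -0.003] q6 1.71
```

```bash
python3 -m creep '[[[-3,0.2,-0.3],[0,0,0]],[[-3,0,0],[0,0,0]],[[-3,0,0],[0,0,0]],[[-2,0,0],[0,0,0]],[[-1,0,0],[0,0,0]],[[0,0,0],[0,0,0]],[[0,0,0],[0,0,0]]]'; python3 g.py 0.6366 0.1063 0.0538 3.1
```

```text
clock: 11.5
eef_pos: [0.6362, 0.1113, 0.0536]
tool_rot: [0.688, 0.726, 0.0, -0.0]
ft_force: [-1.4, 5.3, -3.4]
grip_width: 0.029
grasp_force: 60.8
shift mm [-5.   0.2 -0.2] turn [-0.    -0.001 -0.001] q6 1.69
```

The handle meets the block at the expected position, with 5 N of contact. I'll push slightly more, hold, then withdraw.

```bash
python3 -m creep '[[[-1,0,0],[0,0,0]],[[0,0,0],[0,0,0]],[[0,0,0],[0,0,0]],[[0,0,0],[0,0,0]]]'; python3 - <<'E'
from h import *
c=cam("side"); 
for q in("gauge","gauge_go","gauge_nogo"):
    for d in vision.place_of(c,q)[:2]: print(q,d["score"],atz(c,d["position"],.065))
im=cv2.resize(c["image"][110:220,210:350],None,fx=5,fy=5); cv2.imwrite("pics/home.png",im)
E
python3 -m creep '[[[10,0,0],[0,0,0]],[[15,0,0],[0,0,0]],[[20,0,0],[0,0,0]],[[20,0,0],[0,0,0]],[[0,0,-40],[0,0,0]],[[0,0,-40],[0,0,0]],[[0,0,-50],[0,0,0]],[[0,0,-50],[0,0,0]],[[0,0,0],[0,0,0]]]'; python3 g.py 0.6447 -0.0423 0.22 3.1
```

```text
clock: 12.0
eef_pos: [0.6361, 0.1113, 0.0537]
tool_rot: [0.688, 0.726, 0.001, -0.001]
ft_force: [-1.9, 7.5, -3.5]
grip_width: 0.029
grasp_force: 60.7
gauge 0.61 [0.6430506  0.11053778 0.065     ]
gauge_go 0.55 [0.64683363 0.03152292 0.065     ]
gauge_nogo 0.47 [0.62188137 0.09565208 0.065     ]
gauge_nogo 0.4 [0.62515204 0.16660283 0.065     ]
clock: 13.32
eef_pos: [0.6356, 0.1762, 0.2398]
tool_rot: [0.688, 0.726, 0.005, 0.003]
ft_force: [0.6, 0.6, -3.7]
grip_width: 0.0291
grasp_force: 61.0
shift mm [-218.7   -2.7   19.2] turn [ 0.012 -0.002 -0.001] q6 1.79
```

View pics/home.png

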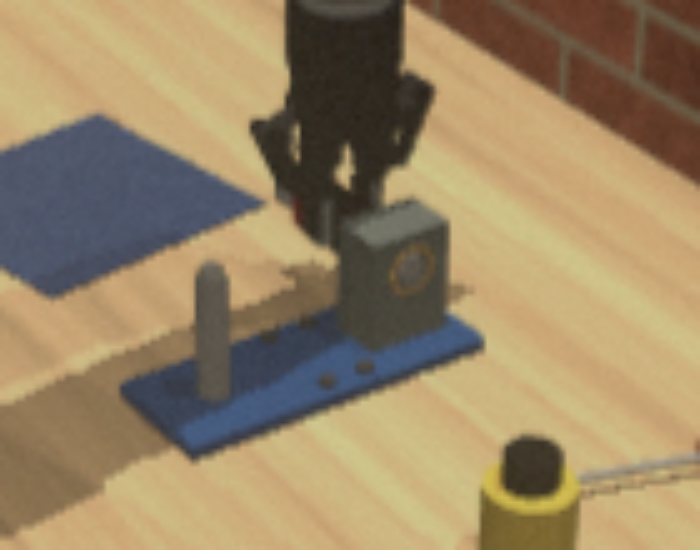

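The go end sits flush at the far mouth (grey fills the brass ring at px (410,270)). Next I'll carry the gauge over the block to the -y side for the no-go press.

```bash
python3 -m creep '[[[-44,-0.6,0],[0,0,0]],[[-44,-0.6,0],[0,0,0]],[[-44,-0.6,0],[0,0,0]],[[-44,-0.5,0],[0,0,0]],[[-43,-0.4,0],[0,0,0]],[[0,0,50],[0,0,0]],[[0,0,50],[0,0,0]],[[0,0,40],[0,0,0]],[[0,0,30],[0,0,0]],[[0,0,16],[0,0,0]],[[0,0,0],[0,0,0]],[[0,0,0],[0,0,0]]]'; python3 g.py 0.6447 -0.0423 0.0538 3.1
```

```text
clock: 14.82
eef_pos: [0.6428, -0.0445, 0.0489]
tool_rot: [0.688, 0.725, 0.001, 0.001]
ft_force: [0.2, -0.4, -3.8]
grip_width: 0.029
grasp_force: 60.7
shift mm [ 2.1  2.1 -4.9] turn [ 0.002  0.    -0.002] q6 1.45
```

```bash
python3 -m creep '[[[2,2,-4.5],[0,0,0]],[[3,0,0],[0,0,0]],[[3,0,0],[0,0,0]],[[3,0,0],[0,0,0]],[[2,0,0],[0,0,0]],[[0,0,0],[0,0,0]]]'; python3 g.py 0.6440 -0.0284 0.0538 3.1
```

```text
clock: 15.58
eef_pos: [0.6428, -0.0313, 0.052]
tool_rot: [0.688, 0.725, -0.0, -0.0]
ft_force: [0.7, 1.2, -3.5]
grip_width: 0.029
grasp_force: 60.7
shift mm [ 2.9  1.3 -1.8] turn [-0.    -0.    -0.002] q6 1.47
```

```bash
python3 -m creep '[[[1,1,-1.5],[0,0,0]],[[1.5,0,0],[0,0,0]],[[1.5,0,0],[0,0,0]],[[1,0,0],[0,0,0]],[[0,0,0],[0,0,0]]]'; python3 g.py 0.6440 -0.0284 0.0538 3.1
```

```text
clock: 16.2
eef_pos: [0.6439, -0.0284, 0.0539]
tool_rot: [0.689, 0.725, -0.001, 0.001]
ft_force: [0.8, -6.0, -3.7]
grip_width: 0.0289
grasp_force: 60.8
shift mm [0.  0.1 0.1] turn [ 0.     0.003 -0.004] q6 1.48
```

```bash
python3 -m creep '[[[1,0,0],[0,0,0]],[[0,0,0],[0,0,0]],[[0,0,0],[0,0,0]],[[0,0,0],[0,0,0]],[[0,0,0],[0,0,0]],[[0,0,0],[0,0,0]],[[0,0,0],[0,0,0]],[[0,0,0],[0,0,0]],[[0,0,0],[0,0,0]]]'; python3 -m creep '[[[-10,0,0],[0,0,0]],[[-20,0,0],[0,0,0]],[[0,0,-30],[0,0,0]],[[0,0,-50],[0,0,0]],[[0,0,-50],[0,0,0]],[[0,0,-50],[0,0,0]],[[0,0,0],[0,0,0]]]';  python3 g.py 0.552 0.355 0.22 3.1
```

```text
clock: 17.32
eef_pos: [0.6439, -0.0284, 0.0539]
tool_rot: [0.689, 0.724, -0.001, 0.002]
ft_force: [-0.3, -8.1, -2.5]
grip_width: 0.0291
grasp_force: 60.8
clock: 18.2
eef_pos: [0.648, -0.0566, 0.2396]
tool_rot: [0.689, 0.725, 0.004, 0.004]
ft_force: [0.9, -0.1, -4.0]
grip_width: 0.0291
grasp_force: 61.0
shift mm [416.  -75.   18.1] turn [ 0.011  0.001 -0.003] q6 1.43
```

```bash
python3 -m creep '[[[52,-9.5,0],[0,0,0]],[[52,-9.5,0],[0,0,0]],[[52,-9.5,0],[0,0,0]],[[52,-9.5,0],[0,0,0]],[[52,-9.5,0],[0,0,0]],[[52,-9.5,0],[0,0,0]],[[52,-9,0],[0,0,0]],[[52,-9,0],[0,0,0]],[[0,0,50],[0,0,0]],[[0,0,50],[0,0,0]],[[0,0,40],[0,0,0]],[[0,0,0],[0,0,0]]]'; python3 g.py 0.552 0.355 0.0085 3.1
```

```text
clock: 19.7
eef_pos: [0.5447, 0.353, 0.0871]
tool_rot: [0.689, 0.725, -0.006, -0.002]
ft_force: [-0.5, -0.0, -4.7]
grip_width: 0.029
grasp_force: 60.5
shift mm [ 2.2  8.3 78.5] turn [-0.012  0.007 -0.002] q6 2.09
```

```bash
python3 -m creep '[[[2,8,35],[-0.012,0.007,0]],[[0,0,25],[0,0,0]],[[0,0,12],[0,0,0]],[[0,0,3],[0,0,0]],[[0,0,3],[0,0,0]],[[0,0,0],[0,0,0]],[[0,0,0],[0,0,0]]]'; python3 g.py 0.552 0.355 0.007 3.1
```

```text
clock: 20.58
eef_pos: [0.5575, 0.3592, 0.0165]
tool_rot: [0.688, 0.725, 0.007, 0.002]
ft_force: [-0.4, -0.1, -3.8]
grip_width: 0.0289
grasp_force: 60.7
shift mm [-3.9 -5.8  9.4] turn [ 0.013 -0.008 -0.002] q6 2.09
```

```bash
python3 -m creep '[[[0,0,2],[0.012,-0.007,0]],[[0,0,3],[0,0,0]],[[0,0,2],[0,0,0]],[[0,0,1],[0,0,0]],[[0,0,0],[0,0,0]],[[0,0,0],[0,0,0]]]'; python3 g.py 0.552 0.355 0.0065 3.1
```

```text
clock: 21.32
eef_pos: [0.5571, 0.3589, 0.0077]
tool_rot: [0.688, 0.725, 0.0, 0.0]
ft_force: [0.4, -0.5, -2.6]
grip_width: 0.0291
grasp_force: 60.7
shift mm [-3.6 -5.3  1.2] turn [ 0.    -0.    -0.002] q6 2.09
```

```bash
python3 -m creep '[[[0,0,1.3],[0,0,0]],[[0,0,0],[0,0,0]],[[0,0,0],[0,0,0]]]'; python3 -m creep '[[[0,0,0],[0,0,0]],[[0,0,0],[0,0,0]],[[0,0,0],[0,0,0]],[[0,0,0],[0,0,0]],[[0,0,-20],[0,0,0]],[[0,0,-50],[0,0,0]],[[0,0,-60],[0,0,0]],[[0,0,-60],[0,0,0]],[[0,0,-60],[0,0,0]],[[0,0,-40],[0,0,0]],[[0,0,0],[0,0,0]],[[0,0,0],[0,0,0]]]' 85; python3 g.py 0.5 -0.31 0.3 3.1
```

```text
clock: 21.7
eef_pos: [0.5571, 0.3588, 0.0063]
tool_rot: [0.688, 0.725, 0.0, 0.0]
ft_force: [0.9, 0.1, -3.3]
grip_width: 0.0289
grasp_force: 60.7
clock: 23.2
eef_pos: [0.5569, 0.3587, 0.2956]
tool_rot: [0.688, 0.725, -0.0, -0.0]
ft_force: [-0.6, 0.6, -0.8]
grip_width: 0.0851
grasp_force: 0.0
shift mm [-664.8  -91.6   -4. ] turn [-0.001  0.    -0.002] q6 2.09
```

```bash
python3 -m creep '[[[-56,-7.7,0],[0,0,0]],[[-56,-7.7,0],[0,0,0]],[[-56,-7.7,0],[0,0,0]],[[-56,-7.7,0],[0,0,0]],[[-56,-7.7,0],[0,0,0]],[[-56,-7.7,0],[0,0,0]],[[-56,-7.7,0],[0,0,0]],[[-56,-7.7,0],[0,0,0]],[[-56,-7.7,0],[0,0,0]],[[-56,-7.7,0],[0,0,0]],[[-56,-7.7,0],[0,0,0]],[[-50,-7,0],[0,0,0]]]'; python3 -m creep '[[[0,0,0],[0,0,0]],[[0,0,0],[0,0,0]]]'; python3 w.py w3 support spacer0 clamp cap
```

```text
clock: 24.7
eef_pos: [0.4988, -0.3125, 0.2938]
tool_rot: [0.689, 0.725, -0.0, -0.002]
ft_force: [0.3, 0.1, -0.4]
grip_width: 0.085
grasp_force: 0.0
clock: 24.95
eef_pos: [0.4994, -0.3105, 0.2944]
tool_rot: [0.689, 0.725, -0.0, -0.002]
ft_force: [-0.3, 0.7, 0.4]
grip_width: 0.0851
grasp_force: 0.0
[ 0.4997 -0.3099  0.295 ] [ 0.4971 -0.2426  0.4376] [-0.5554  0.4125  0.4107  1.5719  0.0004  0.9627]
support 0.82 [222.3  69. ] [ 0.4391 -0.1859] [ 0.4391 -0.1859  0.0002]
spacer0 0.94 [299.1 218. ] [ 0.5696 -0.4083] [ 0.5696 -0.4083 -0.    ]
spacer0 0.75 [298.5 145.5] [ 0.5581 -0.2894] [ 0.5582 -0.2895 -0.0002]
clamp 0.63 [235.  208.9] [ 0.4632 -0.3979] [ 0.4632 -0.3977  0.0004]
cap 0.83 [319.6  78.8] [ 0.5803 -0.192 ] [ 0.5656 -0.2009  0.0771]
cap 0.47 [119.  144.5] [ 0.2815 -0.3021] [ 0.3104 -0.2941  0.0587]
```

View pics/w3.png

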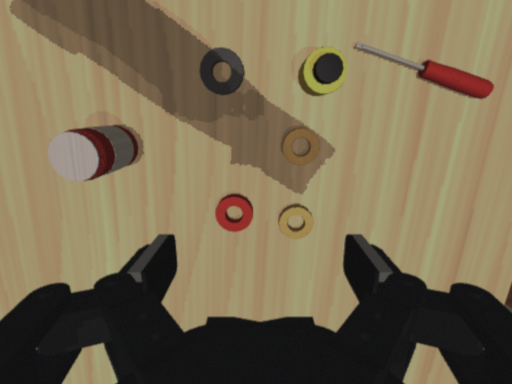

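All parts are visible: support px (222,70), cap (325,70), spacers (300,146) and (296,222), clamp (234,212). I'll get accurate centres from the depth cloud.

```bash
cat > rings.py <<'E'
from h import *
P=np.load("cl.npy")
for n,x,y,z0,z1 in (("support",.437,-.187,.010,.02),("spA",.558,-.286,.012,.022),("spB",.566,-.41,.012,.022),("clamp",.461,-.398,.014,.024),("cap",.578,-.19,.07,.085)):
    m=(np.hypot(P[...,0]-x,P[...,1]-y)<.045)&(P[...,2]>z0)&(P[...,2]<z1)
    q=P[m]; c,r=cv2.minEnclosingCircle((q[:,:2]*1000).astype(np.float32)); print(n,len(q),np.round(c,1),"dia",round(2*r,1),"z",np.median(q[:,2]))
E
python3 rings.py; python3 g.py 0.437 -0.187 0.06 3
```

```text
support 1308 [ 438.8 -189.8] dia 61.9 z 0.014116940920234328
spA 821 [ 559.  -288.6] dia 55.8 z 0.016233255408802272
spB 676 [ 561.7 -410. ] dia 55.6 z 0.016159310696392676
clamp 836 [ 462.  -399.6] dia 59.9 z 0.01819803210139892
cap 707 [ 574.8 -187.6] dia 33.7 z 0.07820912440126554
shift mm [125.9 -56.7 236.4] turn [ 0.    -0.     0.002] q6 0.96
```

```bash
python3 -m creep '[[[25,-11,47],[0,0,0]],[[25,-11,47],[0,0,0]],[[25,-11,47],[0,0,0]],[[24,-11,47],[0,0,0]],[[24,-11,47],[0,0,0]],[[0,0,25],[0,0,0]],[[0,0,15],[0,0,0]],[[0,0,0],[0,0,0]],[[0,0,0],[0,0,0]]]' 85; python3 g.py 0.4388 -0.1898 0.001 3
```

```text
clock: 26.32
eef_pos: [0.4396, -0.191, 0.0222]
tool_rot: [0.688, 0.725, 0.0, 0.001]
ft_force: [-0.2, 0.2, -0.7]
grip_width: 0.085
grasp_force: 0.0
shift mm [ 1.3 -0.8 21.2] turn [0.001 0.001 0.   ] q6 1.11
```

```bash
python3 -m creep '[[[1.2,-0.8,10],[0,0,0]],[[0,0,8],[0,0,0]],[[0,0,3],[0,0,0]],[[0,0,0],[0,0,0]]]' ; python3 -m creep '[[[0,0,0],[0,0,0]],[[0,0,0],[0,0,0]],[[0,0,0],[0,0,0]],[[0,0,0],[0,0,0]],[[0,0,0],[0,0,0]]]' 40; python3 -m creep '[[[0,0,-15],[0,0,0]],[[0,0,-40],[0,0,0]],[[0,0,-50],[0,0,0]],[[0,0,-50],[0,0,0]],[[0,0,-20],[0,0,0]],[[0,0,0],[0,0,0]],[[0,0,0],[0,0,0]]]'; python3 w.py w4; python3 g.py 0.5 0.0457 0.18 3
```

```text
clock: 26.82
eef_pos: [0.4376, -0.1898, -0.0001]
tool_rot: [0.689, 0.725, -0.0, -0.0]
ft_force: [0.0, -0.1, -1.3]
grip_width: 0.0848
grasp_force: 0.0
clock: 27.45
eef_pos: [0.4383, -0.1901, 0.0016]
tool_rot: [0.688, 0.725, 0.0, 0.001]
ft_force: [-3.2, 1.9, 8.6]
grip_width: 0.0591
grasp_force: 62.3
clock: 28.32
eef_pos: [0.437, -0.1896, 0.1743]
tool_rot: [0.689, 0.725, -0.0, -0.001]
ft_force: [-0.6, -1.0, -2.5]
grip_width: 0.0591
grasp_force: 65.2
[ 0.4368 -0.1894  0.1739] [ 0.4345 -0.1214  0.3174] [-0.4092  0.2303 -0.1618  1.1817 -0.      1.1097]
shift mm [231.5  75.3  -6. ] turn [-0.003 -0.001 -0.   ] q6 1.11
```

View pics/w4.png

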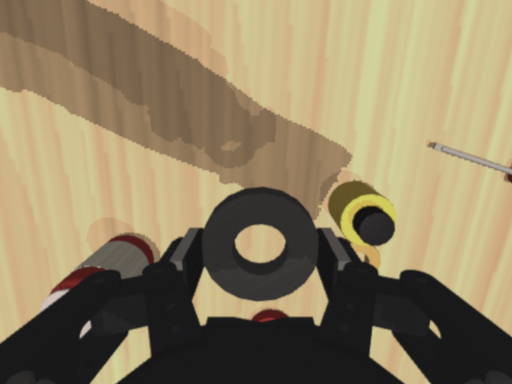

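The disc is held at px (260,243). I'll measure its centre and height in the tool frame.

```bash
cat > inhand.py <<'E'
from h import *
P=np.load("cl.npy"); im=np.load("im.npy").astype(int); p,r=pose(); L=(P-p)@r.as_matrix()*1000
import sys; d=float(sys.argv[1])
m=(np.hypot(L[...,0],L[...,1])<d/2+6)&(L[...,2]>-40)&(L[...,2]<10)
q=L[m]; zt=np.median(q[q[:,0]>12][:,2]); t=q[(abs(q[:,2]-zt)<3.5)&(abs(q[:,1])<d/2-4)]
A=np.c_[t[:,:2],np.ones(len(t))]; k=np.linalg.lstsq(A,t[:,2],rcond=None)[0]
f=t[t[:,0]>0]; rad=d/2
# front edge extent along x near y=0 and the hole
e=t[abs(t[:,1])<6]; print("n",len(t),"top z",zt,"tilt",k,"x edge max",e[:,0].max(),"-> cx",e[:,0].max()-rad, "hole front x",np.percentile(e[e[:,0]>0][:,0],1) if len(e) else 0)
s=t[(abs(t[:,0])<14)]; print("y of hole",[round(x,1) for x in (s[s[:,1]>0][:,1].min(),s[s[:,1]<0][:,1].max())])
E
python3 inhand.py 62
```

```text
n 7882 top z -12.87657953291607 tilt [ 2.04278990e-03  1.47938736e-03 -1.29418969e+01] x edge max 30.841403096752654 -> cx -0.15859690324734643 hole front x 13.697868274309485
y of hole [np.float64(0.1), np.float64(-1.0)]
```

```bash
python3 -m creep '[[[46,15,-2],[0,0,0]],[[46,15,-2],[0,0,0]],[[46,15,-2],[0,0,0]],[[46,15,0],[0,0,0]],[[47,15,0],[0,0,0]],[[0,0,0],[0,0,0]],[[0,0,0],[0,0,0]]]'; python3 g.py 0.5 0.0457 0.12 3.1
```

```text
clock: 29.25
eef_pos: [0.4997, 0.0445, 0.1799]
tool_rot: [0.688, 0.725, -0.001, -0.001]
ft_force: [-0.1, 0.3, -1.9]
grip_width: 0.059
grasp_force: 65.2
shift mm [ 1.2  0.5 59.8] turn [-0.003  0.001 -0.001] q6 1.61
```

```bash
python3 -m creep '[[[1,0.3,35],[0,0,0]],[[0,0,30],[0,0,0]],[[0,0,25],[0,0,0]],[[0,0,20],[0,0,0]],[[0,0,15],[0,0,0]],[[0,0,10],[0,0,0]],[[0,0,0],[0,0,0]],[[0,0,0],[0,0,0]]]'; python3 g.py 0.5 0.0457 0.042 3.1
```

```text
clock: 30.25
eef_pos: [0.5017, 0.0457, 0.0469]
tool_rot: [0.689, 0.725, 0.0, 0.0]
ft_force: [0.5, 0.1, -1.7]
grip_width: 0.0589
grasp_force: 65.2
shift mm [ 0.1 -1.7  4.9] turn [ 0.001 -0.    -0.002] q6 1.61
```

```bash
python3 -m creep '[[[0,-1.2,4],[0,0,0]],[[0,0,0],[0,0,0]],[[0,0,0],[0,0,0]]]'; python3 -m creep '[[[0,0,0],[0,0,0]],[[0,0,0],[0,0,0]],[[0,0,0],[0,0,0]],[[0,0,0],[0,0,0]],[[0,0,0],[0,0,0]],[[0,0,-30],[0,0,0]],[[0,0,-50],[0,0,0]],[[0,0,-50],[0,0,0]],[[-40,0,-50],[0,0,0]],[[-40,0,0],[0,0,0]],[[0,0,0],[0,0,0]],[[0,0,0],[0,0,0]]]' 85; python3 w.py w5 support
cat > stk.py <<'E'
from h import *
import sys; z=float(sys.argv[1]); d=float(sys.argv[2])
P=np.load("cl.npy"); m=(np.hypot(P[...,0]-.5,P[...,1]-.0457)<.04)&(abs(P[...,2]-z)<.006)
q=P[m]; c,r=cv2.minEnclosingCircle((q[:,:2]*1000).astype(np.float32)); A=np.c_[q[:,:2],np.ones(len(q))]
print(len(q),np.round(c,1),"dia",round(2*r,1),"z",np.median(q[:,2]),"tilt",np.linalg.lstsq(A,q[:,2],rcond=None)[0][:2])
E
python3 stk.py .026 62; python3 rings.py; python3 g.py 0.559 -0.2886 0.06 3
```

```text
clock: 30.62
eef_pos: [0.4999, 0.0457, 0.0425]
tool_rot: [0.688, 0.725, 0.0, 0.0]
ft_force: [-0.6, -0.6, -1.5]
grip_width: 0.059
grasp_force: 65.2
clock: 32.12
eef_pos: [0.5035, -0.0332, 0.2207]
tool_rot: [0.689, 0.725, -0.0, -0.001]
ft_force: [-0.8, 0.2, -0.2]
grip_width: 0.0852
grasp_force: 0.0
[ 0.5035 -0.0328  0.2205] [0.501  0.035  0.3638] [-0.0652  0.2557 -0.0034  1.3131  0.0004  1.4532]
support 0.79 [258.2  99.9] [0.4981 0.0484] [0.4989 0.0445 0.1061]
support 0.32 [286.2 293.9] [ 0.5535 -0.225 ] [ 0.5468 -0.1917  0.0466]
1816 [500.6  45.9] dia 61.6 z 0.026265144773533422 tilt [-2.44853303e-05  1.09169393e-04]
support 0 [0. 0.] dia 0.0 z nan
spA 0 [0. 0.] dia 0.0 z nan
spB 0 [0. 0.] dia 0.0 z nan
clamp 0 [0. 0.] dia 0.0 z nan
cap 28 [ 544.5 -204.4] dia 16.1 z 0.07175463861748327
shift mm [-258.7   42.1  160.3] turn [-0.001 -0.     0.001] q6 1.45
  return _methods._mean(a, axis=axis, dtype=dtype,
  ret = ret.dtype.type(ret / rcount)
```

The support is flat on the deck. Next is spacer A, with a quick look before descending in case it has been knocked.

```bash
python3 -m creep '[[[-52,8.4,0],[0,0,0]],[[-52,8.4,0],[0,0,0]],[[-52,8.4,0],[0,0,0]],[[-52,8.4,0],[0,0,0]],[[-51,8.4,0],[0,0,0]],[[0,0,0],[0,0,0]],[[0,0,0],[0,0,0]]]'; python3 w.py w6 ; python3 rings.py 2>/dev/null| grep -v nan; python3 g.py 0.559 -0.2886 0.001 3
```

```text
clock: 33.1
eef_pos: [0.5593, -0.2886, 0.2202]
tool_rot: [0.688, 0.726, -0.0, -0.001]
ft_force: [1.3, 0.5, 0.1]
grip_width: 0.085
grasp_force: 0.0
[ 0.5594 -0.2882  0.2207] [ 0.5567 -0.2205  0.3633] [-0.4759  0.5104  0.3733  1.4352  0.0004  1.0412]
spA 1138 [ 558.7 -288.6] dia 55.4 z 0.016216753678352513
spB 913 [ 562.  -410.2] dia 55.9 z 0.016129062122253846
clamp 821 [ 462.7 -399.4] dia 59.5 z 0.018085711097149126
cap 508 [ 548.7 -216.9] dia 32.4 z 0.07830947644027389
shift mm [-7.000e-01 -2.000e-01  2.197e+02] turn [-0.001 -0.001  0.001] q6 1.04
```

The cap has been knocked to (0.549,-0.217). It still clears this grasp, with fingers along x and about 12 mm from the body.

```bash
python3 -m creep '[[[-1.5,0,50],[0,0,0]],[[0,0,50],[0,0,0]],[[0,0,50],[0,0,0]],[[0,0,35],[0,0,0]],[[0,0,20],[0,0,0]],[[0,0,8],[0,0,0]],[[0,0,0],[0,0,0]],[[0,0,0],[0,0,0]]]'; python3 g.py 0.5587 -0.2886 0.001 3
```

```text
clock: 34.15
eef_pos: [0.5606, -0.2913, 0.0097]
tool_rot: [0.688, 0.725, 0.0, 0.001]
ft_force: [0.5, -0.5, 0.4]
grip_width: 0.0849
grasp_force: 0.0
shift mm [ 2.8 -1.7  8.7] turn [0.002 0.001 0.   ] q6 1.04
```

```bash
python3 -m creep '[[[1.8,-1.7,5],[0,0,0]],[[0,0,3],[0,0,0]],[[0,0,0],[0,0,0]]]'; python3 -m creep '[[[0,0,0],[0,0,0]],[[0,0,0],[0,0,0]],[[0,0,0],[0,0,0]],[[0,0,0],[0,0,0]],[[0,0,0],[0,0,0]]]' 40; python3 -m creep '[[[0,0,-15],[0,0,0]],[[0,0,-40],[0,0,0]],[[0,0,-50],[0,0,0]],[[0,0,-50],[0,0,0]],[[0,0,-30],[0,0,0]],[[0,0,0],[0,0,0]],[[0,0,0],[0,0,0]]]'; python3 w.py w7;python3 inhand.py 56; python3 rings.py 2>/dev/null; python3 g.py 0.5 0.0457 0.19 3.1
```

```text
clock: 34.52
eef_pos: [0.5573, -0.2895, -0.0002]
tool_rot: [0.689, 0.725, -0.0, -0.0]
ft_force: [-0.5, 0.9, 0.1]
grip_width: 0.0849
grasp_force: 0.0
clock: 35.15
eef_pos: [0.5583, -0.2899, 0.001]
tool_rot: [0.689, 0.725, 0.0, 0.001]
ft_force: [-0.8, -1.2, 5.5]
grip_width: 0.0537
grasp_force: 63.1
clock: 36.02
eef_pos: [0.5567, -0.2891, 0.1833]
tool_rot: [0.688, 0.725, -0.0, -0.001]
ft_force: [0.5, 0.6, -1.9]
grip_width: 0.054
grasp_force: 63.6
[ 0.5564 -0.2889  0.1826] [ 0.5543 -0.221   0.3265] [-0.4789  0.5214  0.2927  1.3466 -0.      1.0399]
n 6245 top z -15.693896099332395 tilt [ 3.69567159e-03 -1.14238302e-04 -1.58344859e+01] x edge max 28.733411354136678 -> cx 0.7334113541366776 hole front x 14.347016818104606
y of hole [np.float64(0.2), np.float64(-0.3)]
support 0 [0. 0.] dia 0.0 z nan
spA 0 [0. 0.] dia 0.0 z nan
spB 285 [ 561.5 -390.5] dia 39.3 z 0.01602835674252656
clamp 361 [ 450.1 -387.2] dia 47.8 z 0.0181394955457424
cap 675 [ 548.8 -217.6] dia 32.3 z 0.07825432152488651
shift mm [337.1 -39.   -6.5] turn [-0.004 -0.002 -0.002] q6 1.04
```

```bash
python3 -m creep '[[[48,-5.5,-2],[0,0,0]],[[48,-5.5,-2],[0,0,0]],[[48,-5.5,-2],[0,0,0]],[[48,-5.5,0],[0,0,0]],[[48,-5.5,0],[0,0,0]],[[48,-5.5,0],[0,0,0]],[[49,-5.5,0],[0,0,0]],[[0,0,0],[0,0,0]],[[0,0,0],[0,0,0]],[[0,0,30],[0,0,0]],[[0,0,25],[0,0,0]],[[0,0,0],[0,0,0]]]'; python3 g.py 0.5 0.0452 0.042 3.1
```

```text
clock: 37.58
eef_pos: [0.4996, 0.0434, 0.1336]
tool_rot: [0.689, 0.724, -0.002, -0.002]
ft_force: [0.1, -0.2, -1.2]
grip_width: 0.0534
grasp_force: 63.6
shift mm [ 1.8  1.  91.6] turn [-0.006  0.    -0.004] q6 1.61
```

```bash
python3 -m creep '[[[1.3,0.4,25],[0,0,0]],[[0,0,22],[0,0,0]],[[0,0,20],[0,0,0]],[[0,0,14],[0,0,0]],[[0,0,6],[0,0,0]],[[0,0,0],[0,0,0]],[[0,0,0],[0,0,0]]]'; python3 g.py 0.5 0.0452 0.042 3.1
```

```text
clock: 38.45
eef_pos: [0.5022, 0.0462, 0.0496]
tool_rot: [0.689, 0.725, 0.0, 0.0]
ft_force: [-1.6, -0.6, -1.8]
grip_width: 0.0536
grasp_force: 64.7
shift mm [-0.9 -2.2  7.6] turn [ 0.     0.    -0.002] q6 1.61
```

```bash
python3 -m creep '[[[-0.5,-1.5,6],[0,0,0]],[[0,0,1],[0,0,0]],[[0,0,0],[0,0,0]],[[0,0,0],[0,0,0]]]'; python3 -m creep '[[[0,0,0],[0,0,0]],[[0,0,0],[0,0,0]],[[0,0,0],[0,0,0]],[[0,0,0],[0,0,0]],[[0,0,0],[0,0,0]],[[0,0,-30],[0,0,0]],[[0,0,-50],[0,0,0]],[[0,0,-50],[0,0,0]],[[-40,0,-50],[0,0,0]],[[-40,0,0],[0,0,0]],[[0,0,0],[0,0,0]],[[0,0,0],[0,0,0]]]' 85; python3 w.py w8; python3 stk.py .042 56;  python3 g.py 0.562 -0.4102 0.2 3
```

```text
clock: 38.95
eef_pos: [0.5009, 0.0458, 0.0423]
tool_rot: [0.688, 0.725, 0.0, 0.0]
ft_force: [0.5, 0.1, -1.8]
grip_width: 0.0536
grasp_force: 64.9
clock: 40.45
eef_pos: [0.5042, -0.033, 0.2205]
tool_rot: [0.689, 0.725, -0.0, -0.001]
ft_force: [-0.1, 0.1, -0.4]
grip_width: 0.0848
grasp_force: 0.0
[ 0.5042 -0.0327  0.2203] [0.5016 0.0351 0.3636] [-0.0649  0.2571 -0.002   1.3131  0.0003  1.4534]
1563 [501.1  46.6] dia 55.8 z 0.04224012190666254 tilt [0.00243747 0.00179927]
shift mm [-380.1   38.    20. ] turn [-0.001 -0.001  0.   ] q6 1.45
```

```bash
python3 -m creep '[[[-47.5,4.7,3],[0,0,0]],[[-47.5,4.7,3],[0,0,0]],[[-47.5,4.7,3],[0,0,0]],[[-47.5,4.7,3],[0,0,0]],[[-47.5,4.7,3],[0,0,0]],[[-47.5,4.7,3],[0,0,0]],[[-47.5,4.7,0],[0,0,0]],[[-47.5,4.7,0],[0,0,0]],[[0,0,0],[0,0,0]],[[0,0,0],[0,0,0]]]' ; python3 w.py w9 ; python3 rings.py 2>/dev/null| grep -v nan; python3 g.py 0.562 -0.4102 0.001 3
```

```text
clock: 41.75
eef_pos: [0.5622, -0.4094, 0.2017]
tool_rot: [0.688, 0.726, 0.0, -0.001]
ft_force: [0.6, -0.1, 0.1]
grip_width: 0.0846
grasp_force: 0.0
[ 0.5623 -0.409   0.2024] [ 0.5596 -0.3414  0.3449] [-0.629   0.6667  0.5923  1.498   0.0004  0.8879]
spA 81 [ 550.5 -243.8] dia 26.1 z 0.017263233227503227
spB 1261 [ 562.1 -410.3] dia 55.5 z 0.016204339573970827
clamp 1604 [ 462.4 -399.9] dia 59.7 z 0.018229639996294983
shift mm [-1.500e+00 -2.000e-01  2.014e+02] turn [-0.001 -0.001  0.001] q6 0.89
```

```bash
python3 -m creep '[[[-1,0,50],[0,0,0]],[[0,0,50],[0,0,0]],[[0,0,45],[0,0,0]],[[0,0,30],[0,0,0]],[[0,0,18],[0,0,0]],[[0,0,0],[0,0,0]],[[0,0,0],[0,0,0]]]'; python3 g.py 0.5621 -0.4103 0.001 3
```

```text
clock: 42.68
eef_pos: [0.5633, -0.4121, 0.012]
tool_rot: [0.688, 0.725, 0.0, 0.002]
ft_force: [0.4, 0.2, 0.1]
grip_width: 0.0853
grasp_force: 0.0
shift mm [ 1.9 -1.2 11. ] turn [0.002 0.002 0.   ] q6 0.89
```

```bash
python3 -m creep '[[[1.3,-0.9,6],[0,0,0]],[[0,0,4],[0,0,0]],[[0,0,0],[0,0,0]]]'; python3 -m creep '[[[0,0,0],[0,0,0]],[[0,0,0],[0,0,0]],[[0,0,0],[0,0,0]],[[0,0,0],[0,0,0]],[[0,0,0],[0,0,0]]]' 40; python3 -m creep '[[[0,0,-15],[0,0,0]],[[0,0,-40],[0,0,0]],[[0,0,-50],[0,0,0]],[[0,0,-50],[0,0,0]],[[0,0,-35],[0,0,0]],[[0,0,0],[0,0,0]],[[0,0,0],[0,0,0]]]'; python3 w.py w10;python3 inhand.py 56; python3 g.py 0.5 0.0457 0.19 3.1
```

```text
clock: 43.05
eef_pos: [0.5607, -0.4103, -0.0004]
tool_rot: [0.689, 0.725, -0.0, -0.0]
ft_force: [-0.0, -0.3, -0.1]
grip_width: 0.085
grasp_force: 0.0
clock: 43.68
eef_pos: [0.5616, -0.4109, 0.0009]
tool_rot: [0.688, 0.725, 0.0, 0.001]
ft_force: [0.3, 0.9, 6.1]
grip_width: 0.0534
grasp_force: 63.4
clock: 44.55
eef_pos: [0.5604, -0.41, 0.1886]
tool_rot: [0.688, 0.725, -0.0, -0.001]
ft_force: [-0.2, 0.5, -2.3]
grip_width: 0.0537
grasp_force: 63.4
[ 0.5601 -0.4098  0.1877] [ 0.5579 -0.342   0.3318] [-0.6317  0.6685  0.5578  1.4642 -0.      0.8872]
n 6222 top z -16.060294867164032 tilt [ 4.03468868e-03 -5.19214256e-04 -1.61896304e+01] x edge max 27.460187260303975 -> cx -0.5398127396960248 hole front x 13.378158995778389
y of hole [np.float64(0.3), np.float64(-0.8)]
shift mm [458.  -36.3  -1. ] turn [-0.003 -0.003 -0.002] q6 0.89
```

```bash
python3 -m creep '[[[51,-4,0],[0,0,0]],[[51,-4,0],[0,0,0]],[[51,-4,0],[0,0,0]],[[51,-4,0],[0,0,0]],[[51,-4,0],[0,0,0]],[[51,-4,0],[0,0,0]],[[51,-4,0],[0,0,0]],[[51,-4,0],[0,0,0]],[[50,-4,0],[0,0,0]],[[0,0,20],[0,0,0]],[[0,0,20],[0,0,0]],[[0,0,0],[0,0,0]]]'; python3 g.py 0.5 0.046 0.046 3.1
```

```text
clock: 46.1
eef_pos: [0.4984, 0.045, 0.1468]
tool_rot: [0.688, 0.725, -0.003, -0.003]
ft_force: [0.4, -0.4, -0.7]
grip_width: 0.0539
grasp_force: 63.4
shift mm [  0.9   2.4 100.8] turn [-0.008  0.    -0.002] q6 1.61
```

```bash
python3 -m creep '[[[0.5,1,28],[0,0,0]],[[0,0,25],[0,0,0]],[[0,0,20],[0,0,0]],[[0,0,14],[0,0,0]],[[0,0,4],[0,0,0]],[[0,0,0],[0,0,0]],[[0,0,0],[0,0,0]]]'; python3 g.py 0.5 0.046 0.046 3.1
```

```text
clock: 46.98
eef_pos: [0.5023, 0.0456, 0.0594]
tool_rot: [0.688, 0.725, 0.0, 0.0]
ft_force: [-1.2, -0.5, -1.5]
grip_width: 0.0537
grasp_force: 63.5
shift mm [ 0.5 -2.3 13.4] turn [ 0.    -0.    -0.002] q6 1.61
```

```bash
python3 -m creep '[[[0,-1.6,8],[0,0,0]],[[0,0,4],[0,0,0]],[[0,0,0],[0,0,0]],[[0,0,0],[0,0,0]]]'; python3 -m creep '[[[0,0,0],[0,0,0]],[[0,0,0],[0,0,0]],[[0,0,0],[0,0,0]],[[0,0,0],[0,0,0]],[[0,0,0],[0,0,0]],[[0,0,-30],[0,0,0]],[[0,0,-50],[0,0,0]],[[0,0,-50],[0,0,0]],[[-40,0,-50],[0,0,0]],[[-40,0,0],[0,0,0]],[[0,0,0],[0,0,0]],[[0,0,0],[0,0,0]]]' 85; python3 w.py w11; python3 stk.py .058 56;  python3 g.py 0.4624 -0.3999 0.2 3
```

```text
clock: 47.48
eef_pos: [0.501, 0.0455, 0.047]
tool_rot: [0.688, 0.725, 0.0, 0.0]
ft_force: [0.2, -0.4, -1.1]
grip_width: 0.0539
grasp_force: 63.6
clock: 48.98
eef_pos: [0.5043, -0.0333, 0.2253]
tool_rot: [0.689, 0.725, -0.0, -0.001]
ft_force: [-0.3, 0.3, -0.5]
grip_width: 0.0853
grasp_force: 0.0
[ 0.5043 -0.0329  0.2251] [0.5018 0.0349 0.3684] [-0.0653  0.2551  0.008   1.325   0.0003  1.453 ]
1685 [501.4  45.3] dia 55.8 z 0.05827533638549692 tilt [-0.00068978 -0.00038822]
shift mm [-364.3  -61.1   25. ] turn [-0.001 -0.     0.   ] q6 1.45
```

Both spacers are home (top at 58 mm). Next is the clamp ring.

```bash
python3 -m creep '[[[-45.5,-7.6,3],[0,0,0]],[[-45.5,-7.6,3],[0,0,0]],[[-45.5,-7.6,3],[0,0,0]],[[-45.5,-7.6,3],[0,0,0]],[[-45.5,-7.6,3],[0,0,0]],[[-45.5,-7.6,3],[0,0,0]],[[-45.5,-7.6,3],[0,0,0]],[[-45.5,-7.6,3],[0,0,0]],[[0,0,0],[0,0,0]],[[0,0,0],[0,0,0]]]' ; python3 w.py w12 ; python3 rings.py 2>/dev/null| grep -v nan; python3 g.py 0.4624 -0.3999 0.001 3;python3 -m creep '[[[0,0,50],[0,0,0]],[[0,0,50],[0,0,0]],[[0,0,45],[0,0,0]],[[0,0,25],[0,0,0]],[[0,0,0],[0,0,0]],[[0,0,0],[0,0,0]]]'; python3 g.py 0.4624 -0.3999 0.001 3
```

```text
clock: 50.28
eef_pos: [0.4632, -0.3988, 0.2009]
tool_rot: [0.688, 0.726, 0.0, -0.001]
ft_force: [0.6, 0.3, 0.4]
grip_width: 0.0848
grasp_force: 0.0
[ 0.4634 -0.3985  0.2013] [ 0.4605 -0.3308  0.3441] [-0.7105  0.4783  0.2717  1.3656  0.0004  0.8065]
spA 54 [ 549.3 -244.7] dia 22.6 z 0.01747527766809734
clamp 1543 [ 462.4 -400.1] dia 60.1 z 0.018231241651723407
shift mm [ -1.6  -0.9 200.3] turn [-0.001 -0.001  0.001] q6 0.81
clock: 51.08
eef_pos: [0.4643, -0.3999, 0.0333]
tool_rot: [0.688, 0.726, 0.0, 0.001]
ft_force: [0.1, -0.5, 1.6]
grip_width: 0.0849
grasp_force: 0.0
shift mm [ 0.1 -1.9 32.3] turn [0.002 0.001 0.001] q6 0.81
```

```bash
python3 -m creep '[[[-0.5,-0.8,15],[0,0,0]],[[0,0,11],[0,0,0]],[[0,0,5],[0,0,0]],[[0,0,0],[0,0,0]],[[0,0,0],[0,0,0]]]'; python3 -m creep '[[[0,0,0],[0,0,0]],[[0,0,0],[0,0,0]],[[0,0,0],[0,0,0]],[[0,0,0],[0,0,0]],[[0,0,0],[0,0,0]]]' 40; python3 -m creep '[[[0,0,-15],[0,0,0]],[[0,0,-40],[0,0,0]],[[0,0,-50],[0,0,0]],[[0,0,-50],[0,0,0]],[[0,0,-40],[0,0,0]],[[0,0,0],[0,0,0]],[[0,0,0],[0,0,0]]]'; python3 w.py w13;python3 inhand.py 60; python3 g.py 0.5 0.0457 0.19 3.1
```

```text
clock: 51.7
eef_pos: [0.4623, -0.4009, 0.0009]
tool_rot: [0.689, 0.725, 0.0, 0.0]
ft_force: [0.2, 0.2, 0.6]
grip_width: 0.0848
grasp_force: 0.0
clock: 52.32
eef_pos: [0.4626, -0.4011, 0.002]
tool_rot: [0.689, 0.725, -0.0, 0.001]
ft_force: [-1.8, 1.6, 5.4]
grip_width: 0.0579
grasp_force: 62.8
clock: 53.2
eef_pos: [0.4619, -0.4003, 0.1955]
tool_rot: [0.688, 0.725, -0.0, -0.0]
ft_force: [0.4, -0.1, -1.8]
grip_width: 0.0576
grasp_force: 64.4
[ 0.4615 -0.4     0.1944] [ 0.4592 -0.3321  0.3386] [-0.7141  0.4811  0.2583  1.3506  0.      0.8046]
n 7614 top z -17.0638231553944 tilt [ 2.71098940e-03 -1.03216074e-03 -1.71766436e+01] x edge max 30.443581188804327 -> cx 0.44358118880432684 hole front x 14.071118742096758
y of hole [np.float64(0.2), np.float64(-0.3)]
shift mm [443.1  61.6   5.1] turn [-0.002 -0.002 -0.002] q6 0.8
```

```bash
python3 -m creep '[[[49,6.6,0],[0,0,0]],[[49,6.6,0],[0,0,0]],[[49,6.6,0],[0,0,0]],[[49,6.7,0],[0,0,0]],[[49,6.7,0],[0,0,0]],[[49,6.7,0],[0,0,0]],[[49,6.7,0],[0,0,0]],[[49,6.7,0],[0,0,0]],[[51,7,0],[0,0,0]],[[0,0,20],[0,0,0]],[[0,0,20],[0,0,0]],[[0,0,0],[0,0,0]]]'; python3 g.py 0.5 0.046 0.062 3.1
```

```text
clock: 54.75
eef_pos: [0.4967, 0.0449, 0.1527]
tool_rot: [0.688, 0.725, -0.003, -0.002]
ft_force: [-0.1, 0.3, -1.3]
grip_width: 0.0578
grasp_force: 64.4
shift mm [ 0.9  4.1 90.6] turn [-0.007  0.    -0.002] q6 1.61
```

```bash
python3 -m creep '[[[0.3,2,28],[0,0,0]],[[0,0,25],[0,0,0]],[[0,0,15],[0,0,0]],[[0,0,5],[0,0,0]],[[0,0,0],[0,0,0]],[[0,0,0],[0,0,0]]]'; python3 g.py 0.5 0.046 0.062 3.1
```

```text
clock: 55.5
eef_pos: [0.5022, 0.0453, 0.0837]
tool_rot: [0.689, 0.725, 0.001, 0.001]
ft_force: [-1.3, 0.4, -0.7]
grip_width: 0.058
grasp_force: 64.4
shift mm [ 0.8 -2.2 21.7] turn [ 0.002 -0.    -0.002] q6 1.61
```

```bash
python3 -m creep '[[[0.4,-1.6,10],[0,0,0]],[[0,0,7],[0,0,0]],[[0,0,3],[0,0,0]],[[0,0,0],[0,0,0]],[[0,0,0],[0,0,0]]]'; python3 -m creep '[[[0,0,0],[0,0,0]],[[0,0,0],[0,0,0]],[[0,0,0],[0,0,0]],[[0,0,0],[0,0,0]],[[0,0,0],[0,0,0]],[[0,0,-30],[0,0,0]],[[0,0,-50],[0,0,0]],[[0,0,-50],[0,0,0]],[[-40,0,-50],[0,0,0]],[[-40,0,0],[0,0,0]],[[0,0,0],[0,0,0]],[[0,0,0],[0,0,0]]]' 85; python3 w.py w14; python3 stk.py .076 60;  python3 g.py 0.549 -0.24 0.25 3
```

```text
clock: 56.12
eef_pos: [0.5, 0.0456, 0.0628]
tool_rot: [0.688, 0.725, 0.0, 0.0]
ft_force: [0.2, -0.9, -1.0]
grip_width: 0.0579
grasp_force: 64.5
clock: 57.62
eef_pos: [0.5035, -0.0332, 0.2411]
tool_rot: [0.689, 0.725, -0.0, -0.001]
ft_force: [0.3, 0.8, -0.6]
grip_width: 0.085
grasp_force: 0.0
[ 0.5034 -0.0328  0.2409] [0.5009 0.035  0.3842] [-0.0653  0.2467  0.0381  1.3636  0.0003  1.4531]
2085 [500.4  46.4] dia 59.7 z 0.07627278705719526 tilt [-0.00026036  0.00044001]
shift mm [-209.3   34.7   -9.2] turn [-0.001 -0.001  0.   ] q6 1.45
```

The clamp ring is home (top at 76 mm). The cap is next.

```bash
python3 -m creep '[[[-42,7,-1],[0,0,0]],[[-42,7,-1],[0,0,0]],[[-42,7,-1],[0,0,0]],[[-42,7,-1],[0,0,0]],[[-42,7,-1],[0,0,0]],[[0,0,0],[0,0,0]],[[0,0,0],[0,0,0]]]'; python3 w.py w15 cap; sed -i 's/.578,-.19,.07/.549,-.217,.07/' rings.py; python3 rings.py 2>/dev/null| grep cap; python3 g.py 0.5488 -0.2172 0.07 3
```

```text
clock: 58.55
eef_pos: [0.5496, -0.24, 0.2457]
tool_rot: [0.688, 0.726, -0.0, -0.001]
ft_force: [-0.4, 0.1, 0.6]
grip_width: 0.085
grasp_force: 0.0
[ 0.5497 -0.2397  0.246 ] [ 0.547  -0.1719  0.3889] [-0.4114  0.4406  0.3283  1.4599  0.0005  1.1057]
cap 0.73 [259.  150.4] [ 0.5482 -0.2235] [ 0.548  -0.213   0.0789]
cap 717 [ 546.5 -219.2] dia 33.8 z 0.07829207814893974
shift mm [ 22.3   0.4 176.4] turn [-0.001 -0.001  0.002] q6 1.11
```

```bash
python3 -m creep '[[[10,-1,45],[0,0,0]],[[10,-1.5,45],[0,0,0]],[[0,0,40],[0,0,0]],[[0,0,30],[0,0,0]],[[0,0,10],[0,0,0]],[[0,0,0],[0,0,0]],[[0,0,0],[0,0,0]]]' 85; python3 g.py 0.5465 -0.2192 0.06 3
```

```text
clock: 59.52
eef_pos: [0.5475, -0.2216, 0.0783]
tool_rot: [0.688, 0.725, 0.001, 0.001]
ft_force: [0.5, 0.1, -0.1]
grip_width: 0.0846
grasp_force: 0.0
shift mm [ 2.5 -0.9 18.3] turn [0.003 0.001 0.   ] q6 1.13
```

```bash
python3 -m creep '[[[1.5,-0.5,9],[0,0,0]],[[0,0,6],[0,0,0]],[[0,0,2],[0,0,0]],[[0,0,0],[0,0,0]],[[0,0,0],[0,0,0]]]'; python3 -m creep '[[[0,0,0],[0,0,0]],[[0,0,0],[0,0,0]],[[0,0,0],[0,0,0]],[[0,0,0],[0,0,0]],[[0,0,0],[0,0,0]],[[0,0,0],[0,0,0]]]' 20; python3 -m creep '[[[0,0,-15],[0,0,0]],[[0,0,-40],[0,0,0]],[[0,0,-50],[0,0,0]],[[0,0,-50],[0,0,0]],[[0,0,-40],[0,0,0]],[[0,0,0],[0,0,0]],[[0,0,0],[0,0,0]]]'; python3 w.py w16; python3 inhand.py 56;  python3 g.py 0.5 0.0457 0.25 3.1
```

```text
clock: 60.15
eef_pos: [0.5458, -0.22, 0.0597]
tool_rot: [0.689, 0.725, 0.0, 0.0]
ft_force: [-0.2, 1.0, -0.9]
grip_width: 0.085
grasp_force: 0.0
clock: 60.9
eef_pos: [0.5461, -0.2201, 0.0599]
tool_rot: [0.688, 0.725, 0.0, 0.001]
ft_force: [1.0, 0.7, 4.2]
grip_width: 0.0322
grasp_force: 59.8
clock: 61.78
eef_pos: [0.545, -0.2197, 0.2539]
tool_rot: [0.688, 0.725, -0.0, -0.001]
ft_force: [-0.3, -0.5, -1.8]
grip_width: 0.0318
grasp_force: 59.8
[ 0.5446 -0.2195  0.253 ] [ 0.5424 -0.1515  0.397 ] [-0.3831  0.4143  0.306   1.4658 -0.      1.1357]
n 2073 top z 2.415210918174932 tilt [ 0.04719376 -0.00257211  1.95169687] x edge max 28.387394383348564 -> cx 0.387394383348564 hole front x 15.328687833823784
y of hole [np.float64(9.0), np.float64(-7.0)]
shift mm [267.2 -30.8   3.5] turn [-0.003 -0.001 -0.002] q6 1.14
```

View pics/w16.png

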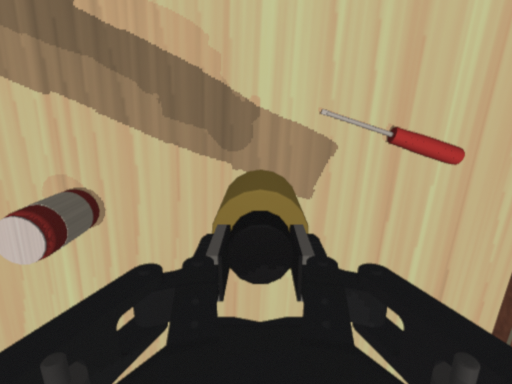

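The cap is held upright by its black grip (px (260,245)). I'll take it to the post.

```bash
python3 -m creep '[[[44,-5,0],[0,0,0]],[[44,-5,0],[0,0,0]],[[44,-5,0],[0,0,0]],[[45,-5,0],[0,0,0]],[[45,-5,0],[0,0,0]],[[45,-4.5,0],[0,0,0]],[[0,0,0],[0,0,0]],[[0,0,30],[0,0,0]],[[0,0,25],[0,0,0]],[[0,0,0],[0,0,0]],[[0,0,0],[0,0,0]]]'; python3 g.py 0.5 0.0457 0.138 3.1
```

```text
clock: 63.2
eef_pos: [0.5025, 0.0446, 0.1997]
tool_rot: [0.689, 0.725, -0.0, -0.0]
ft_force: [0.2, -0.3, -0.7]
grip_width: 0.0321
grasp_force: 59.9
shift mm [ 1.3 -2.4 61.7] turn [-0.     0.    -0.003] q6 1.61
```

```bash
python3 -m creep '[[[1,-2,15],[0,0,0]],[[0,0,10],[0,0,0]],[[0,0,0],[0,0,0]],[[0,0,0],[0,0,0]]]'; python3 g.py 0.5 0.0457 0.138 3.1
```

```text
clock: 63.7
eef_pos: [0.5007, 0.046, 0.1752]
tool_rot: [0.689, 0.725, 0.0, 0.0]
ft_force: [0.5, -0.1, -0.8]
grip_width: 0.0317
grasp_force: 59.9
shift mm [-0.3 -0.8 37.2] turn [ 0.001  0.    -0.002] q6 1.61
```

```bash
python3 -m creep '[[[0,-0.6,10],[0,0,0]],[[0,0,10],[0,0,0]],[[0,0,8],[0,0,0]],[[0,0,5],[0,0,0]],[[0,0,3],[0,0,0]],[[0,0,0],[0,0,0]],[[0,0,0],[0,0,0]]]'; python3 g.py 0.5 0.0457 0.136 3.1
```

```text
clock: 64.58
eef_pos: [0.4999, 0.0461, 0.1388]
tool_rot: [0.688, 0.725, 0.0, 0.0]
ft_force: [0.6, -0.2, -1.7]
grip_width: 0.0319
grasp_force: 59.9
shift mm [-0.4  0.1  2.8] turn [ 0.001 -0.    -0.002] q6 1.61
```

```bash
python3 -m creep '[[[0,0,1.5],[0,0,0]],[[0,0,1],[0,0,0]],[[0,0,0],[0,0,0]],[[0,0,0],[0,0,0]]]'; python3 -m creep '[[[0,0,0],[0,0,0]],[[0,0,0],[0,0,0]],[[0,0,0],[0,0,0]],[[0,0,0],[0,0,0]],[[0,0,0],[0,0,0]],[[0,0,-30],[0,0,0]],[[0,0,-50],[0,0,0]],[[0,0,-50],[0,0,0]],[[-50,0,-30],[0,0,0]],[[-50,0,0],[0,0,0]],[[0,0,0],[0,0,0]],[[0,0,0],[0,0,0]]]' 85; python3 w.py w17; python3 stk.py .154 34; python3 stk.py .132 56; python3 - <<'E'
from h import *
c=cam("side"); cv2.imwrite("pics/end.png",cv2.resize(c["image"][90:220,190:350],None,fx=4,fy=4)); s=cam("scene")
for k in(c,s):
    P=cloud(k)
    for q,z in(("mat",.003),("gauge",.018)):
        for d in vision.place_of(k,q)[:1]: print(q,d["score"],atz(k,d["position"],z))
print(bot.get_obs()["ft_force"])
E
```

```text
clock: 65.08
eef_pos: [0.4996, 0.046, 0.1361]
tool_rot: [0.688, 0.725, 0.0, 0.0]
ft_force: [-0.1, 0.0, -0.1]
grip_width: 0.0321
grasp_force: 59.9
clock: 66.58
eef_pos: [0.5046, -0.0538, 0.2957]
tool_rot: [0.689, 0.725, -0.0, -0.0]
ft_force: [-0.2, 0.8, 0.5]
grip_width: 0.0851
grasp_force: 0.0
[ 0.5046 -0.0532  0.2957] [0.502  0.0144 0.4388] [-0.1053  0.239   0.1689  1.5016  0.0004  1.413 ]
1047 [500.4  46.2] dia 33.6 z 0.1542954108678049 tilt [-0.0026315   0.01112111]
1395 [500.3  46.5] dia 55.8 z 0.13229216039014235 tilt [-0.00098994 -0.00242405]
mat 0.85 [0.54512721 0.32775832 0.003     ]
gauge 0.73 [0.4967881 0.0353038 0.018    ]
mat 0.75 [0.5568766  0.33778841 0.003     ]
gauge 0.84 [0.56512551 0.36819937 0.018     ]
[ 0.09678699  0.21135472 -0.33574035]
```

View pics/end.png

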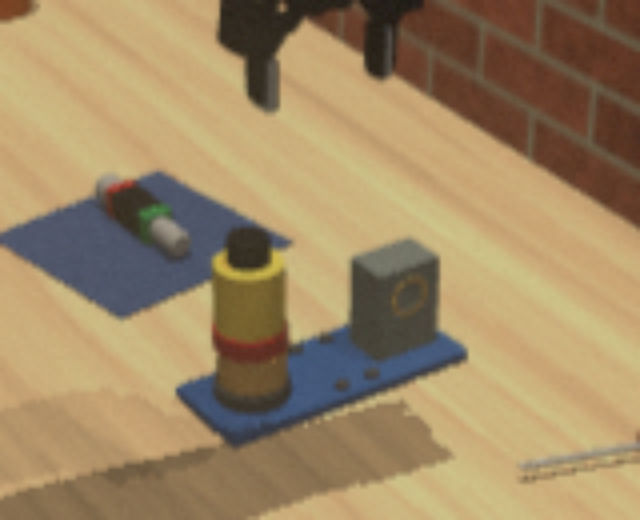

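The picture shows the full stack flat on the post (cap top at 154 mm, as expected), the gauge lying on its mat, and the arm clear of everything. I'm handing it in.

```bash
python3 -c "
from workcell import workorder; print(workorder.job_done())"
```

```text
the job is handed in; nothing more can be done
None
```

The job is handed in (no verdict was returned): the go end went fully home, the no-go end was stopped at the bore mouth under about 8 N, the gauge is back on its mat, and the support disc, both spacers, clamp ring and cap measured flat and home on the post, with the screwdriver, oil can and mug left alone.

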